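# Reset the foot-pressure dial by clicks and drop the presser foot

### The arm

A 7-joint arm with a two-finger parallel gripper is mounted at the origin on the work surface. World frame = base frame: x ahead of the robot, y to its left, z up, the work surface at z = 0. Lengths are in m, angles in rad, forces in N, time in s.
With the tool pointing down it reaches from about 0.4 to 0.9 m from the base axis. Payload 5.5 kg.
Tool frame: the origin (TCP) lies at the very end of the fingers, on their centre line; the grasp point (between the pads) lies 19 mm behind it; z points along the fingers, y is the direction in which the jaws open and shut (so a half turn about z gives the same grasp; the last joint's range is limited). The gripper opens to 92 mm and grips with 3 to 60 N. Pads are 19 mm wide; open, the fingers measure 130 mm over their backs; the gripper's body (75 mm by 190 mm) begins 47 mm behind the grasp point.
Start: joints at [1.438, 0.501, -0.427, 1.55, 0.221, 1.138, -0.21], TCP at [0.251, -0.6, 0.201] pointing down, gripper open.
Joint ranges: [-2.88, 2.88], [-0.31, 2.03], [-1.54, 1.56], [0.2, 2.42], [-1.41, 4.55], [0.19, 2.02], [-2.57, 2.57]. Speed limits (rad/s): [2.57, 2.57, 3.14, 3.14, 3.14, 3.14, 3.14].

### API

Orientations are given as a rotation vector (axis times angle).
In Python, from rig import r gives the robot as it stands.
- The arm moves only by the tool carry_out, never from a script. Its argument "deltas" is one flat list of numbers, 7 for each row, row after row: the shift along the tool's x, y, z in mm, then the turn, a rotation vector about the tool's x, y, z in degrees, then the opening, from -1 (shut) to 1 (fully open). A call has 1 to 12 rows; each row is the pose to reach, as a shift and turn from the pose commanded when the call began, along the tool's axes at that moment; what a row does not reach only later rows make up. A row lasts 1/8 s, in which the tool goes at most 62.5 mm and 10.7 degrees, less where a joint would pass 70% of its speed; a pose out of reach is approached as far as the arm can. A call with a gripper value outside its range is refused whole. The fingers move at their own pace and stop on an object; "newtons" is the grip in N (left out, the last holds). Time passes only in rows, so rows that repeat a pose let the fingers close. It gives the time, the measured TCP pose, the force and the opening at its end, in the units of the state.
- r.observe(): the state, without advancing time (a new reading comes with each control period).
- r.grab_frame(name): name is "scene" or "side" or "wrist"; returns a dict with "color" (480x640x3 uint8, red, green, blue), "camera_matrix" (3x3 intrinsics, pixels), "k1" (the pictures are not rectified: a ray, as slopes to the right and down, at radius r is drawn at 1 + k1 r^2 times it, then the intrinsics apply), "pose" (4x4, takes a point from camera to world coordinates). Camera axes: x right, y up, looking along -z (the intrinsics and any distortion apply to the point x, -y, -z); pixel columns grow to the right and rows downward; lengths in m; the calibration is good to about 2 mm. A picture is of the moment at which its call begins. There is no depth.
- r.job_done(): hands the job in, once; it reports no verdict.
The state is a dict: "clock": time; "joint_positions": joint angles; "qvel": joint speeds; "tau": joint torques, N m; "eef_pos": TCP position; "eef_rot": TCP orientation; "contact_force": force on the tool from outside, world axes, zero at the start; "moment": the same for the moment, N m; "finger_gap": opening from 0.0 (shut) to 1.0 (fully open).
Only numpy, scipy, OpenCV 4.12 (cv2) and the standard library are available. Lean on these libraries where they do the work, as an engineer would, in place of code of your own. Each camera call takes 0.05 s, during which the arm holds its last target.

### The job

Get the sewing machine ready for thin hide: with the presser foot still up, wind the foot-pressure dial on top of the machine's head gently back (anticlockwise from above) to its end stop without forcing it, then turn it clockwise by exactly four clicks, counted by feel, and let it rest in the fourth. Then push the lifter lever on the end of the head all the way down so that the presser foot is lowered, and take the hand away; leave the machine and the things around it where they are.

Things in the scene. Friction and masses are not known exactly. Their poses are not given: they have to be found in the camera images.
- machine: White bench sewing machine, 390 mm long (y) by 180 wide (x) by 262 high, fixed. Origin: under its bed's middle on the table; z up, +x its back, +y towards its head. Arm and head tops are flat at z 262. Head: x -48 to 48, y 110 to 194, z 124 to 262. A 2 mm thread pin (26 high) stands on the arm at y -30. Handwheel at -y end. Presser foot under the head: about 8 mm gap when up, on the plate when down.
- dial_mid (a point): Middle of the black fluted round dial on the head's top, on its upright axis, half-way up (a point of the machine: does not turn). Dial 41 mm across, 27 high; from 13 mm below this point to 13 mm above. No marks. 20 to 30 N of grip holds it. Even clicks: each resists with up to about 0.2 N m, then falls off and pulls on into the next seat. The stop is sprung (3 N m/rad): torque keeps climbing there; keep below 0.5 N m. Starts 1 to 4 clicks off the stop.
- lever_pad (a point): Middle of the top face of the lifter lever's black thumb pad (26 x 30 x 6 mm); moves with the lever. The lever sticks out of the head's end in machine +y: pivot at machine (0, 204, 215) mm, axis along machine x, pad 82 mm from it. Pad about 36 mm above pivot height when up, 36 below when down. Needs about 2 to 3 N at the pad; stays where it is left.
- lifter (a joint): Lifter lever angle, rad: 0 up (foot raised, as it starts), grows as the pad is pushed down, 0.9 fully down at its stop (foot on the plate).
- thread_cone_mid (a point): Grey thread cone, 58 mm across at the foot, 115 high, loose, standing on the table beyond the lever; its middle, 57 mm up. Leave it alone.
- snap_tin_mid (a point): Round aluminium tin, 65 mm across, 29 high, loose on the table near the head's end; its middle. Leave it alone.
- screwdriver: Screwdriver with a wooden handle, 170 mm long, loose, lying behind the machine; its origin is at mid-length on the table. Leave it alone.

How it is judged:
By the outcome, as a careful person would: the job done as asked, in the order asked, and still so for the second after the job is handed in, with the robot touching nothing.
It also fails if it takes over 72 s, if anything falls off the work surface, if the arm or the gripper's body presses on something with over 40 N, if the wrist force passes 120 N, or if a joint passes its speed limit or range.

## Working session

There is one attempt and no reset: what is moved stays moved. The work goes in short steps, Python scripts to look and compute and a tool call to move; the robot and the scene stay as the last step left them, time stands still between calls to the robot, and variables do not carry over. Pictures are saved under pics/ and viewed, and the job is handed in when it is done.

Besides the shell and the picture viewer there is one more tool, called in YAML: its name, and indented under it one key for each argument. carry_out: Moves the arm, as the interface text tells. Its arguments: {"type":"object","properties":{"deltas":{"type":"array","items":{"type":"number"}},"newtons":{"type":"number"}},"required":["deltas"]}

```bash
mkdir -p pics; ls; python3 - <<'E'
from rig import r
import cv2
o=r.observe()
print(o)
for n in ["scene","side","wrist"]:
    f=r.grab_frame(n); cv2.imwrite(f"pics/{n}0.png",f["color"][:,:,::-1]); print(n,f["camera_matrix"],f["k1"],f["pose"])
E
```

```text
pics
{'clock': 0.0, 'joint_positions': array([ 1.43822322,  0.50183886, -0.42676393,  1.55145923,  0.22081572,
        1.1383007 , -0.21028787]), 'qvel': array([ 2.95313130e-03, -1.14786435e-03,  2.34483953e-03,  5.28302823e-05,
       -9.93367664e-04, -1.83057831e-03,  1.69911955e-03]), 'tau': array([ 1.87770893e-04, -5.66590834e+01, -5.81658036e+00, -2.79114443e+01,
       -6.87474548e-02,  3.07439303e-02,  1.45272134e-04]), 'eef_pos': array([ 0.25023718, -0.59908184,  0.20017779]), 'eef_rot': array([-3.07838603e+00, -6.17331728e-01,  5.46052502e-04]), 'contact_force': array([ 0.02614181,  0.16202746, -0.64512805]), 'moment': array([ 0.00754877, -0.03622135, -0.00666064]), 'finger_gap': 1.0017964688007288}
scene [[466.37670251   0.         320.72737247]
 [  0.         466.37670251 243.84586931]
 [  0.           0.           1.        ]] -0.07982221293198186 [[ 4.82036629e-02 -7.24130792e-01  6.87976019e-01  1.20674417e+00]
 [ 9.98837526e-01  3.49050474e-02 -3.32450654e-02  6.31800587e-02]
 [ 5.99400605e-05  6.88778799e-01  7.24971560e-01  8.00668130e-01]
 [ 0.00000000e+00  0.00000000e+00  0.00000000e+00  1.00000000e+00]]
side [[482.65863117   0.         318.77711177]
 [  0.         482.65863117 231.47541063]
 [  0.           0.           1.        ]] -0.01308029456156081 [[-0.88244322  0.20153377 -0.42506248  0.23620457]
 [-0.46999477 -0.41607209  0.77845291  0.78549337]
 [-0.01997209  0.88671763  0.46187981  0.61028432]
 [ 0.          0.          0.          1.        ]]
wrist [[372.03573472   0.         327.70219517]
 [  0.         372.03573472 242.43193075]
 [  0.           0.           1.        ]] 0.01996776766001252 [[ 0.38573732  0.89423839  0.22703397  0.30939529]
 [-0.9226056   0.37450735  0.09242915 -0.57375324]
 [-0.0023722  -0.24511618  0.96949081  0.38443269]
 [ 0.          0.          0.          1.        ]]
```

View pics/scene0.png

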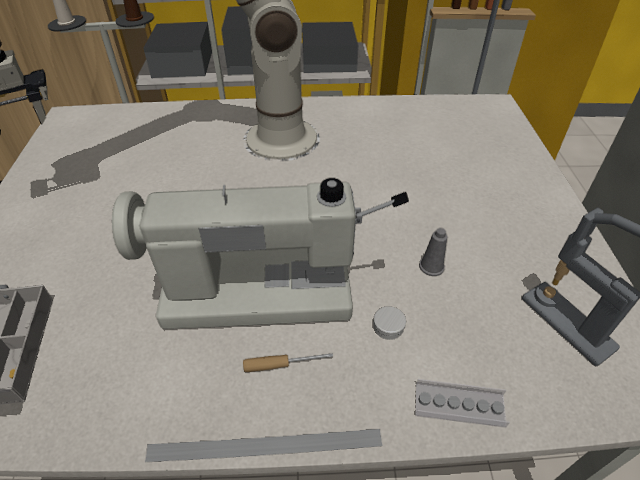

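View pics/side0.png

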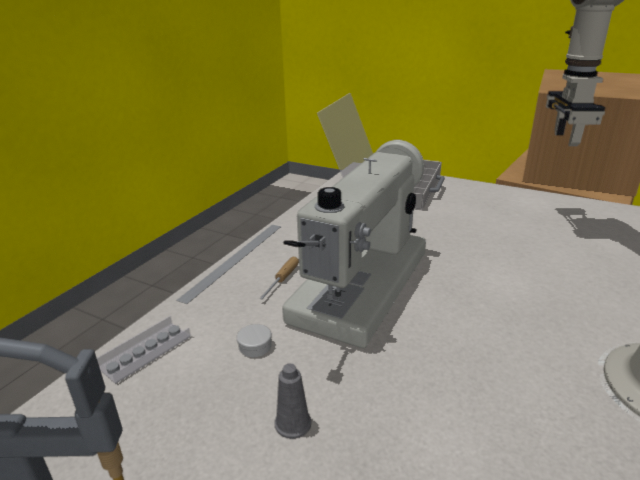

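```bash
cat > h.py <<'E'
import numpy as np, cv2
from scipy.optimize import least_squares
def ray(f,u,v):
    K=f["camera_matrix"];x=(u-K[0,2])/K[0,0];y=(v-K[1,2])/K[1,1]
    d=np.array([x,y]);p=d.copy()
    for _ in range(20): p=d/(1+f["k1"]*(p@p))
    T=f["pose"];w=T[:3,:3]@np.array([p[0],-p[1],-1]);return T[:3,3],w/np.linalg.norm(w)
def plane(f,u,v,z):
    o,d=ray(f,u,v);return o+d*(z-o[2])/d[2]
def tri(a,b):
    A=0;B=0
    for o,d in(a,b):
        M=np.eye(3)-np.outer(d,d);A=A+M;B=B+M@o
    p=np.linalg.solve(A,B);return p,[np.linalg.norm(np.cross(p-o,d)) for o,d in(a,b)]
def proj(f,p):
    T=f["pose"];c=T[:3,:3].T@(np.asarray(p)-T[:3,3]);s=np.array([c[0]/-c[2],-c[1]/-c[2]])
    s=s*(1+f["k1"]*(s@s));K=f["camera_matrix"];return s*K[0,0]+K[:2,2]
E
python3 - <<'E'
import cv2
a=cv2.imread("pics/scene0.png")[160:290,300:460];b=cv2.imread("pics/side0.png")[170:350,260:400]
cv2.imwrite("pics/c1.png",cv2.resize(a,None,fx=5,fy=4.5,interpolation=cv2.INTER_CUBIC)[:600])
cv2.imwrite("pics/c1.png",cv2.resize(a[:120],None,fx=5,fy=5,interpolation=cv2.INTER_CUBIC))
cv2.imwrite("pics/c2.png",cv2.resize(b[:120],None,fx=5,fy=5,interpolation=cv2.INTER_CUBIC))
E
```

```text
(no output)
```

View pics/c1.png

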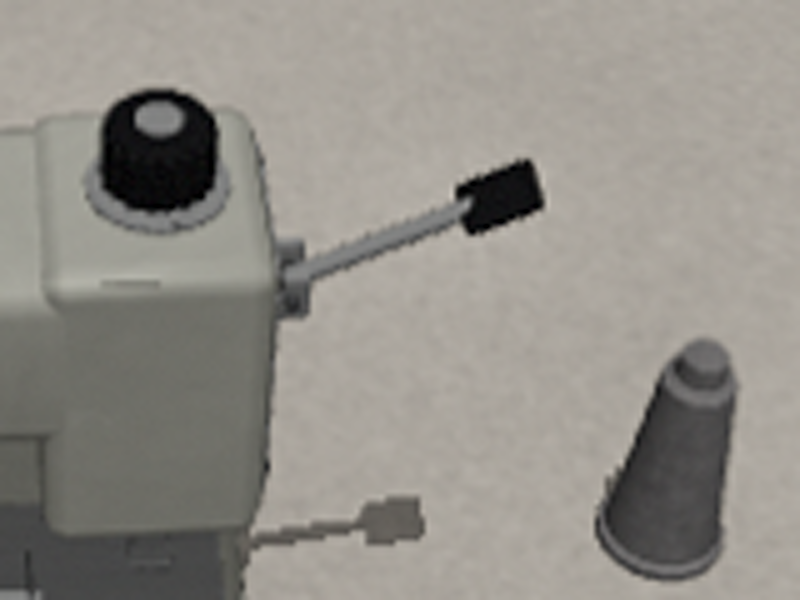

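View pics/c2.png

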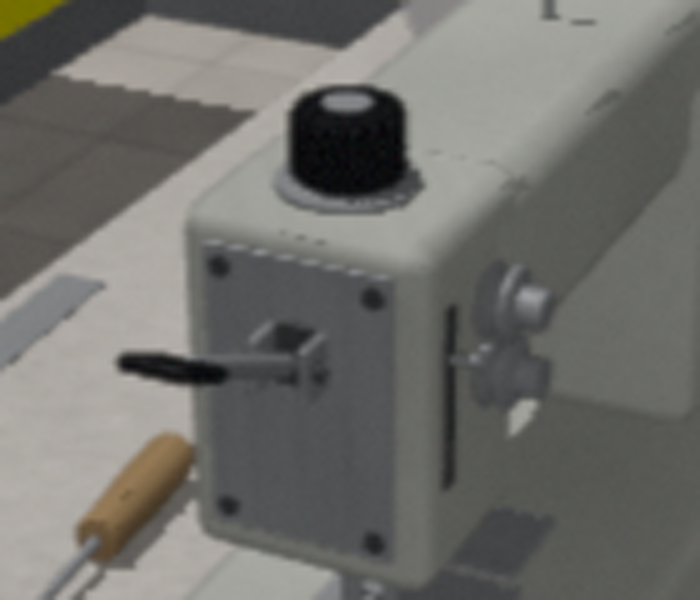

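```bash
python3 - <<'E'
from rig import r
from h import *
fs={n:r.grab_frame(n) for n in("scene","side")}
import pickle;pickle.dump(fs,open("f0.pkl","wb"))
box={"scene":{"dial":(315,172,350,206),"pad":(388,188,412,212)},"side":{"dial":(312,182,346,214),"pad":(280,236,306,250)}}
c={}
for n in fs:
    g=fs[n]["color"].max(2)
    for k,(x0,y0,x1,y1) in box[n].items():
        m=(g[y0:y1,x0:x1]<60).astype(np.uint8)
        if k=="dial":
            cs,_=cv2.findContours(m,cv2.RETR_EXTERNAL,cv2.CHAIN_APPROX_NONE); q=max(cs,key=cv2.contourArea); m[:]=0;cv2.drawContours(m,[q],-1,1,-1)
        M=cv2.moments(m,True);c[n,k]=(M["m10"]/M["m00"]+x0,M["m01"]/M["m00"]+y0);print(n,k,c[n,k],M["m00"],cv2.boundingRect(m))
P={}
for k in("dial","pad"):
    P[k]=tri(*[ray(fs[n],*c[n,k]) for n in fs]);print(k,P[k])
print("cap",tri(ray(fs["scene"],332,183.6),ray(fs["side"],329.6,190.2)))
f=fs["scene"];s=fs["side"]
print("pintop",tri(ray(f,224.,186),ray(s,369,160)))
print("cone foot",plane(f,432,270,0),"tip",tri(ray(f,440.5,232),ray(s,289,368)))
print("tin",plane(f,390,317,.029),plane(s,254,334,.029))
print("bed",plane(f,353,320,0),plane(f,160,326,0))
E
```

```text
scene dial (331.36247334754796, 189.8550106609808) 469.0 (5, 6, 23, 25)
scene pad (399.6578947368421, 198.98026315789474) 152.0 (3, 4, 18, 15)
side dial (329.17955112219454, 198.8852867830424) 401.0 (6, 6, 23, 22)
side pad (294.9310344827586, 243.4022988505747) 87.0 (4, 5, 22, 6)
dial (array([0.58245273, 0.11179965, 0.27823627]), [np.float64(8.257630915574865e-05), np.float64(8.257630915565186e-05)])
pad (array([0.58057044, 0.23432065, 0.25191125]), [np.float64(0.0012954560734124998), np.float64(0.0012954560734127027)])
cap (array([0.58243434, 0.11192286, 0.29341929]), [np.float64(0.001308316562269839), np.float64(0.0013083165622697806)])
pintop (array([ 0.58391033, -0.07055845,  0.29253572]), [np.float64(0.002761150002362875), np.float64(0.002761150002362917)])
cone foot [0.54042585 0.34700936 0.        ] tip (array([0.53155879, 0.34603756, 0.11365414]), [np.float64(0.0012635122518354278), np.float64(0.0012635122518354336)])
tin [0.68195547 0.22676125 0.029     ] [0.68560083 0.22290914 0.029     ]
bed [0.66569286 0.15572146 0.        ] [ 6.63111934e-01 -2.40417817e-01  1.11022302e-16]
```

```bash
cat >> h.py <<'E'
from scipy.spatial.transform import Rotation as Ro
def st(r,tgt=None):
    o=r.observe();R=Ro.from_rotvec(o["eef_rot"]).as_matrix()
    np.set_printoptions(precision=4,suppress=True)
    print("t %.2f"%o["clock"],"p",o["eef_pos"],"yaw x-axis %.2f"%np.degrees(np.arctan2(R[1,0],R[0,0])),"tilt",R[:2,2],"q",o["joint_positions"],"gap %.3f"%o["finger_gap"])
    print("F",o["contact_force"],"M",o["moment"],"tau7 %.3f"%o["tau"][6])
    if tgt is not None: print("delta tool mm",1e3*R.T@(np.array(tgt)-o["eef_pos"]))
    return o,R
E
python3 - <<'E'
from rig import r
from h import *
st(r,[.5824,.1118,.40])
E
```

```text
t 0.25 p [ 0.2505 -0.5994  0.2007] yaw x-axis 22.68 tilt [-0.0003  0.0009] q [ 1.4381  0.5014 -0.4269  1.5509  0.2208  1.1383 -0.2103] gap 1.001
F [-0.1715  0.6001 -0.2462] M [0.015  0.0237 0.0124] tau7 0.000
delta tool mm [ 580.5178 -528.373  -198.7496]
```

carry_out:
  deltas: [0,0,-60,0,0,0,1,0,0,-120,0,0,0,1,0,0,-180,0,0,0,1,0,0,-200,0,0,0,1,40,-36,-200,0,0,0,1,80,-73,-200,0,0,0,1,120,-109,-200,0,0,0,1,160,-146,-200,0,0,0,1,200,-182,-200,0,0,0,1,240,-218,-200,0,0,0,1,280,-255,-200,0,0,0,1,320,-291,-200,0,0,0,1]

```text
clock: 1.75
eef_pos: [0.4341, -0.206, 0.4014]
eef_rot: [3.079, 0.618, 0.0]
contact_force: [1.0, 0.2, 0.6]
finger_gap: 0.998
```

```bash
python3 - <<'E'
from rig import r
from h import *
st(r,[.5824,.1118,.40])
E
```

```text
t 1.75 p [ 0.4341 -0.206   0.4014] yaw x-axis 22.68 tilt [ 0.0002 -0.0008] q [ 1.083   0.0571 -0.7245  1.6566  0.0388  1.4418 -0.8206] gap 0.998
F [0.9619 0.1566 0.624 ] M [-0.0332 -0.0762  0.014 ] tau7 1.220
delta tool mm [ 259.3995 -236.0662    1.1406]
```

carry_out:
  deltas: [38,-35,0,0,0,10,1,76,-70,0,0,0,20,1,114,-104,0,0,0,30,1,152,-138,0,0,0,40,1,190,-173,0,0,0,50,1,228,-207,0,0,0,60,1,259,-236,0,0,0,70,1,259,-236,0,0,0,80,1,259,-236,0,0,0,90,1,259,-236,0,0,0,100,1,259,-236,0,0,0,110,1,259,-236,0,0,0,120,1]

```text
clock: 3.25
eef_pos: [0.5783, 0.1004, 0.3791]
eef_rot: [2.727, -1.47, -0.134]
contact_force: [0.1, -1.5, -1.6]
finger_gap: 1.001
```

```bash
python3 - <<'E'
from rig import r
from h import *
st(r,[.5824,.1118,.40])
E
```

```text
t 3.25 p [0.5783 0.1004 0.3791] yaw x-axis -56.79 tilt [-0.0953  0.0053] q [-0.743   0.3782  0.7613  1.4072 -0.2634  1.5537 -2.5479] gap 1.001
F [ 0.065  -1.5141 -1.6427] M [ 0.0233 -0.1663  0.0185] tau7 -0.048
delta tool mm [ -8.5092  -8.0716 -21.1565]
```

carry_out:
  deltas: [0,0,0,0,0,-10,1,0,0,0,0,0,-20,1,0,0,0,0,0,-30,1,0,0,0,0,0,-40,1]

```text
clock: 3.75
eef_pos: [0.5786, 0.1005, 0.379]
eef_rot: [3.099, -0.44, -0.149]
contact_force: [-0.1, 0.3, 0.3]
finger_gap: 1.002
```

```bash
python3 - <<'E'
from rig import r
from h import *
st(r,[.5824,.1118,.40])
E
```

```text
t 3.75 p [0.5786 0.1005 0.379 ] yaw x-axis -16.23 tilt [-0.0953  0.0052] q [-0.6479  0.3522  0.6167  1.4035 -0.211   1.5445 -1.8883] gap 1.002
F [-0.0864  0.2665  0.3398] M [ 0.0645 -0.0599  0.0117] tau7 -1.745
delta tool mm [ -1.4833 -11.4964 -21.213 ]
```

```bash
cat >> h.py <<'E'
def go(o,R,tgt,yawdeg):
    a=np.radians(yawdeg);x=np.array([np.cos(a),np.sin(a),0]);z=np.array([0,0,-1.]);T=np.stack([x,np.cross(z,x),z],1)
    print("cmd mm",1e3*R.T@(np.array(tgt)-o["eef_pos"]),"deg",np.degrees(Ro.from_matrix(R.T@T).as_rotvec()))
E
python3 - <<'E'
from rig import r
from h import *
o,R=st(r)
go(o,R,[.5824,.1118,.35],-16)
import cv2
cv2.imwrite("pics/w1.png",r.grab_frame("wrist")["color"][:,:,::-1])
E
```

```text
t 3.75 p [0.5786 0.1005 0.379 ] yaw x-axis -16.23 tilt [-0.0953  0.0052] q [-0.6479  0.3522  0.6167  1.4035 -0.211   1.5445 -1.8883] gap 1.002
F [-0.0864  0.2665  0.3398] M [ 0.0645 -0.0599  0.0117] tau7 -1.745
cmd mm [  3.1633 -12.5758  28.5589] deg [ 1.2307  5.3347 -0.1722]
```

View pics/w1.png

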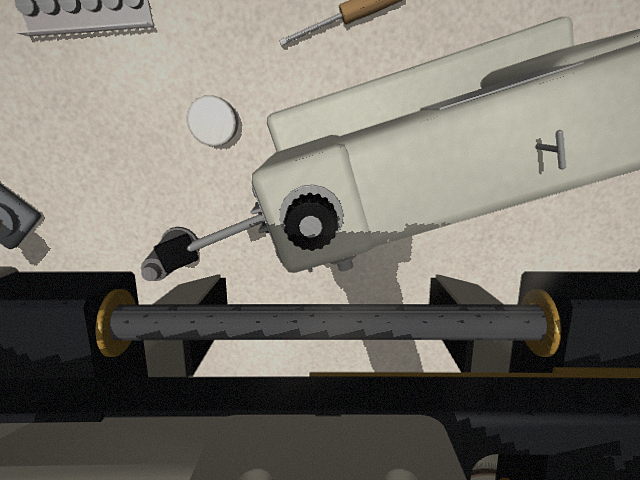

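carry_out:
  deltas: [1,-4,10,0.4,1.8,0,1,2,-8,20,0.8,3.6,0,1,3,-12.5,28.5,1.2,5.3,0,1,3,-12.5,28.5,1.2,5.3,0,1]

```text
clock: 4.3
eef_pos: [0.5815, 0.1121, 0.3498]
eef_rot: [3.108, -0.453, -0.003]
contact_force: [-0.1, 0.5, 0.2]
finger_gap: 0.999
```

```bash
python3 - <<'E'
from rig import r
from h import *
o,R=st(r)
go(o,R,[.5824,.1118,.27],-16)
f=r.grab_frame("wrist")
cv2.imwrite("pics/w2.png",f["color"][:,:,::-1])
E
```

```text
t 4.30 p [0.5815 0.1121 0.3498] yaw x-axis -16.58 tilt [-0.002  -0.0005] q [-0.7129  0.2957  0.6148  1.5291 -0.172   1.3735 -1.9446] gap 0.999
F [-0.1235  0.5482  0.169 ] M [ 0.0171  0.0347 -0.0258] tau7 -0.114
cmd mm [ 1.0753 -0.0748 79.7685] deg [ 0.062   0.1035 -0.5789]
```

View pics/w2.png

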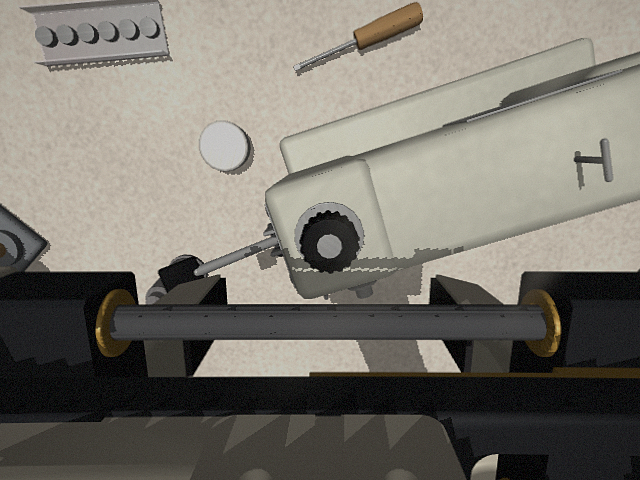

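```bash
python3 - <<'E'
from rig import r
from h import *
f=r.grab_frame("wrist")
print(plane(f,329,246,.293),plane(f,329,246,.290)); import pickle
fs=pickle.load(open("f0.pkl","rb"))
for n,c in(("scene",(332,183.6)),("side",(329.6,190.2))): print(n,plane(fs[n],*c,.293))
print(proj(f,[.5824,.1118,.293]))
E
```

```text
[0.58207638 0.11077408 0.293     ] [0.58131162 0.11098861 0.29      ]
scene [0.58362248 0.11262884 0.293     ]
side [0.58305785 0.10856746 0.293     ]
[327.39735031 245.97497505]
```

carry_out:
  deltas: [0.5,0,25,0,0,0,1,0.8,0.7,50,0,0,0,0.6,0.8,0.7,65,0,0,0,0.2,0.8,0.7,75,0,0,0,0.1,0.8,0.7,82,0,0,0,0.1,0.8,0.7,82,0,0,0,0.1]
  newtons: 25

```text
clock: 5.15
eef_pos: [0.583, 0.1104, 0.2682]
eef_rot: [3.108, -0.452, -0.001]
contact_force: [0.7, -0.2, 0.4]
finger_gap: 0.557
```

```bash
python3 - <<'E'
from rig import r
from h import *
o,R=st(r)
f=r.grab_frame("scene")
cv2.imwrite("pics/s2.png",cv2.resize(f["color"][120:240,260:420,::-1],None,fx=5,fy=5,interpolation=cv2.INTER_CUBIC))
f=r.grab_frame("side")
cv2.imwrite("pics/d2.png",cv2.resize(f["color"][140:260,260:420,::-1],None,fx=5,fy=5,interpolation=cv2.INTER_CUBIC))
E
```

```text
t 5.15 p [0.583  0.1104 0.2682] yaw x-axis -16.54 tilt [-0.0006 -0.0011] q [-0.6974  0.3492  0.5998  1.6476 -0.2069  1.2099 -1.9116] gap 0.557
F [ 0.7128 -0.2139  0.4155] M [ 0.0401 -0.0147  0.0159] tau7 0.016
```

View pics/d2.png

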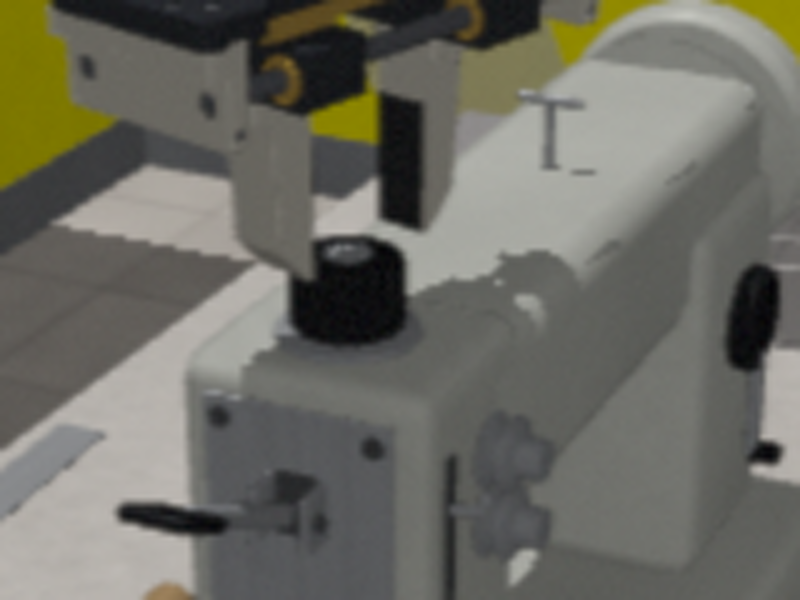

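View pics/s2.png

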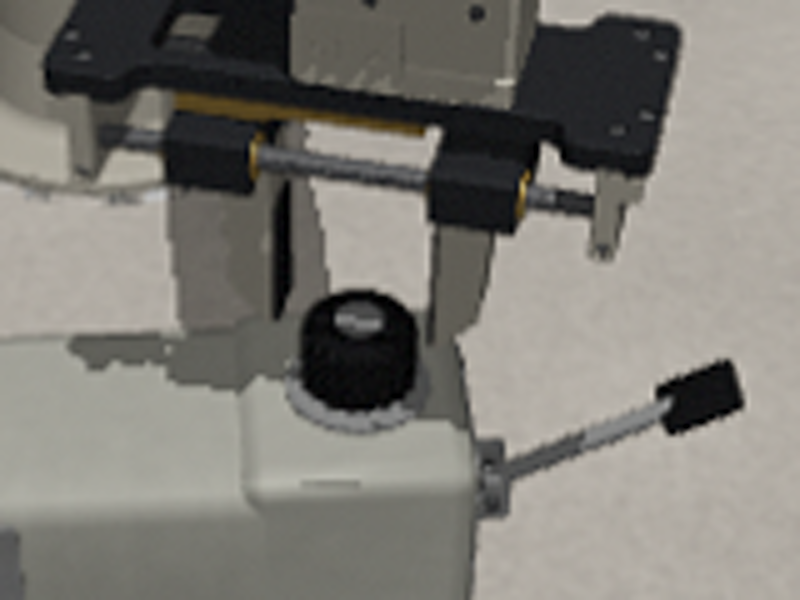

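```bash
python3 - <<'E'
from rig import r
from h import *
o,R=st(r)
S,D=r.grab_frame("scene"),r.grab_frame("side")
print(proj(S,o["eef_pos"]),proj(D,o["eef_pos"]))
for sgn in(-1,1):
  p=o["eef_pos"]+R[:,1]*sgn*.0256; print(p,proj(S,p),proj(D,p))
print(tri(ray(S,308,186.5),ray(D,341.6,185)),tri(ray(S,349,187),ray(D,320,195.6)))
E
```

```text
t 5.25 p [0.5834 0.1104 0.2689] yaw x-axis -16.54 tilt [ 0.0005 -0.0007] q [-0.6975  0.3485  0.6     1.647  -0.2067  1.2101 -1.9117] gap 0.549
F [-0.2042 -0.3838 -0.1086] M [ 0.077  -0.024  -0.0191] tau7 0.001
[330.4974 194.3233] [329.0623 203.5283]
[0.5907 0.135  0.2688] [344.8168 196.6155] [318.6232 208.1652]
[0.5761 0.0859 0.2689] [316.3222 192.0619] [339.1062 199.0672]
(array([0.5803, 0.0704, 0.2876]), [np.float64(0.0019088893986275262), np.float64(0.0019088893986276224)]) (array([0.5881, 0.1394, 0.2917]), [np.float64(0.0034123884204784495), np.float64(0.0034123884204782756)])
```

```bash
python3 - <<'E'
from rig import r
from h import *
D=r.grab_frame("side");S=r.grab_frame("scene")
p0=np.array([.2502,-.599,.2]);R0=Ro.from_rotvec([-3.0784,-.6173,0]).as_matrix()
for s in(-1,0,1):
  p=p0+R0[:,1]*s*.046; print(proj(D,p),proj(D,p+[0,0,.02]))
im=cv2.imread("pics/side0.png")[60:170,520:640];cv2.imwrite("pics/c3.png",cv2.resize(im,None,fx=5,fy=5,interpolation=cv2.INTER_CUBIC))
cv2.imwrite("pics/d3.png",cv2.resize(D["color"][160:230,290:370,::-1],None,fx=8,fy=8,interpolation=cv2.INTER_CUBIC))
cv2.imwrite("pics/s3.png",cv2.resize(S["color"][160:220,290:370,::-1],None,fx=8,fy=8,interpolation=cv2.INTER_CUBIC))
E
```

```text
[569.2939691  155.84014778] [570.99898527 148.30907554]
[562.95703123 150.25317893] [564.56106648 142.92324419]
[557.00866134 145.0109945 ] [558.52075115 137.87219721]
```

View pics/c3.png

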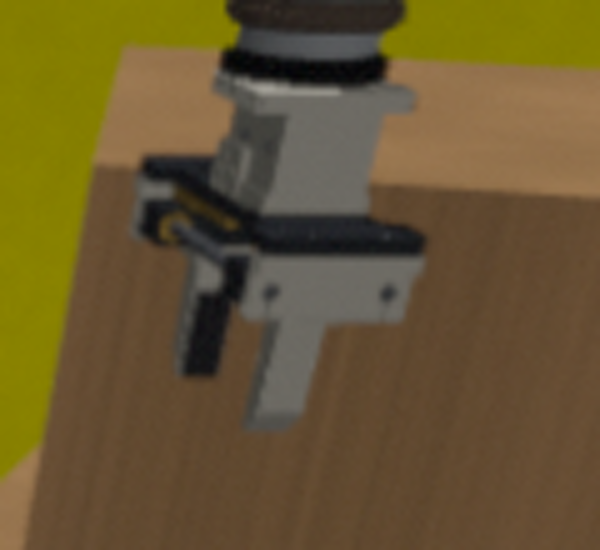

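View pics/d3.png

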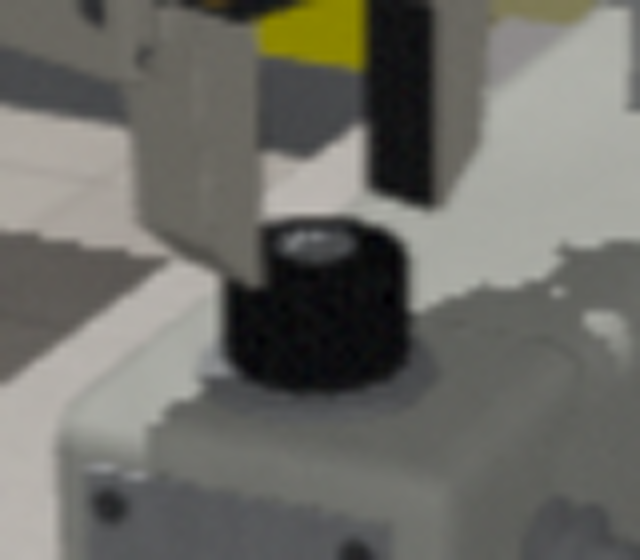

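View pics/s3.png

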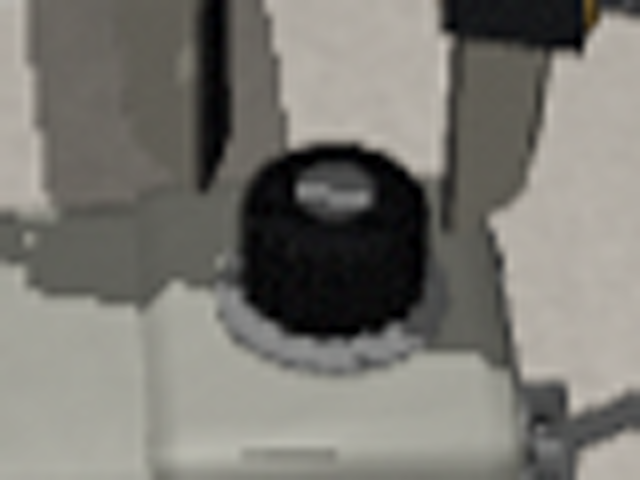

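```bash
python3 - <<'E'
from rig import r
from h import *
f=r.grab_frame("wrist")
cv2.imwrite("pics/w4.png",f["color"][:,:,::-1])
o,R=st(r)
print("cam in tool",R.T@(f["pose"][:3,3]-o["eef_pos"]))
for s in(-1,1):
  for dz in(0,.02,.025):print(s,dz,proj(f,o["eef_pos"]+R[:,1]*s*o["finger_gap"]*.046+[0,0,dz]))
E
```

```text
t 5.50 p [0.5832 0.1104 0.2687] yaw x-axis -16.54 tilt [ 0.0002 -0.0007] q [-0.6975  0.3485  0.6     1.6474 -0.2068  1.2099 -1.9116] gap 0.550
F [-0.2346  0.0627 -0.6748] M [0.1312 0.044  0.001 ] tau7 -0.001
cam in tool [ 0.064   0.     -0.1843]
-1 0 [279.4718 274.6869]
-1 0.02 [274.1136 288.6974]
-1 0.025 [272.5821 292.7008]
1 0 [376.3193 274.7275]
1 0.02 [381.7204 288.7448]
1 0.025 [383.2643 292.7503]
```

View pics/w4.png

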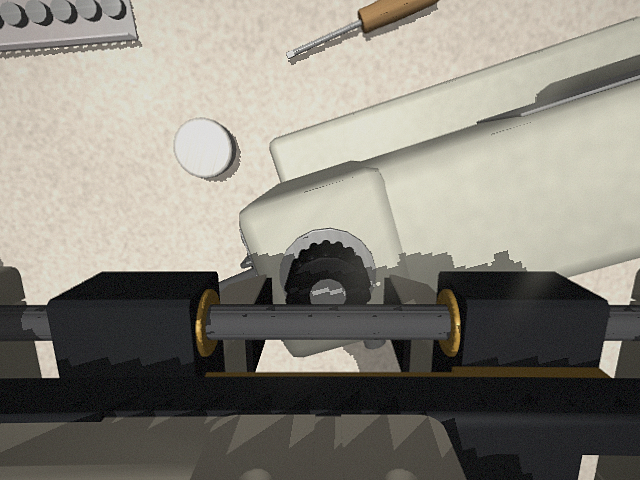

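carry_out:
  deltas: [-1,0,2,0,0,0,0.15,-1,0,4,0,0,0,0.15]

```text
clock: 5.75
eef_pos: [0.5819, 0.1108, 0.2642]
eef_rot: [3.108, -0.451, -0.001]
contact_force: [0.4, 0.6, -0.8]
finger_gap: 0.574
```

carry_out:
  deltas: [0,0,2,0,0,0,0.15,0,0,4,0,0,0,0.15]

```text
clock: 6.0
eef_pos: [0.582, 0.1107, 0.2601]
eef_rot: [3.108, -0.452, -0.001]
contact_force: [-0.1, -0.2, 0.4]
finger_gap: 0.574
```

carry_out:
  deltas: [0,0,3,0,0,0,0.15,0,0,6,0,0,0,0.15]

```text
clock: 6.25
eef_pos: [0.582, 0.1106, 0.254]
eef_rot: [3.108, -0.452, -0.001]
contact_force: [0.2, -0.6, -0.2]
finger_gap: 0.577
```

carry_out:
  deltas: [0,0,3,0,0,0,0.15,0,0,5,0,0,0,0.15]

```text
clock: 6.5
eef_pos: [0.582, 0.1106, 0.249]
eef_rot: [3.108, -0.452, -0.001]
contact_force: [-0.4, -0.1, -0.1]
finger_gap: 0.574
```

```bash
python3 - <<'E'
from rig import r
from h import *
o,R=st(r)
S,D=r.grab_frame("scene"),r.grab_frame("side")
cv2.imwrite("pics/d4.png",cv2.resize(D["color"][160:230,290:370,::-1],None,fx=8,fy=8,interpolation=cv2.INTER_CUBIC))
cv2.imwrite("pics/s4.png",cv2.resize(S["color"][160:220,290:370,::-1],None,fx=8,fy=8,interpolation=cv2.INTER_CUBIC))
E
```

```text
t 6.50 p [0.582  0.1106 0.249 ] yaw x-axis -16.54 tilt [-0.0006 -0.0011] q [-0.6941  0.3633  0.5947  1.6743 -0.2167  1.1715 -1.9041] gap 0.574
F [-0.4151 -0.061  -0.0781] M [0.0661 0.0201 0.0039] tau7 -0.008
```

View pics/d4.png

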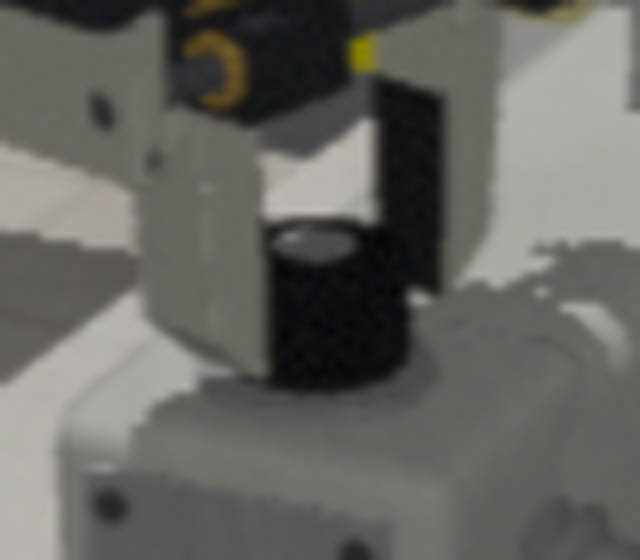

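View pics/s4.png

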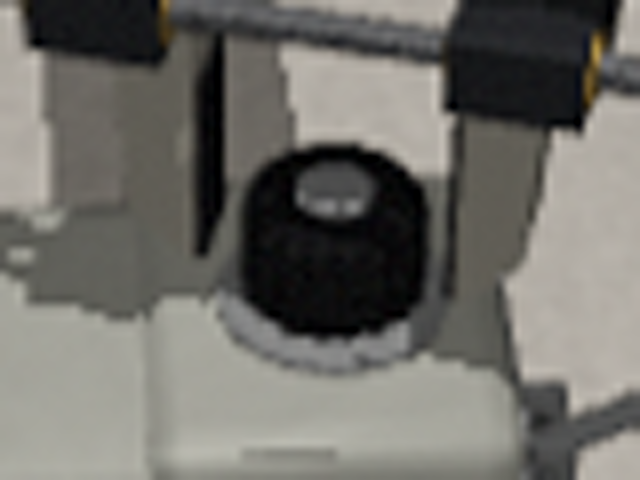

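carry_out:
  deltas: [0,-1.5,0,0,0,0,0,0,-1.5,0,0,0,0,-0.2,0,-1.5,0,0,0,0,-0.2,0,-1.5,0,0,0,0,-0.2]
  newtons: 5

```text
clock: 7.1
eef_pos: [0.5823, 0.1109, 0.2494]
eef_rot: [3.107, -0.453, -0.001]
contact_force: [-2.3, -4.3, 2.4]
finger_gap: 0.444
```

```bash
python3 - <<'E'
from rig import r
from h import *
o,R=st(r); print("F tool",R.T@o["contact_force"])
E
```

```text
t 7.10 p [0.5823 0.1109 0.2494] yaw x-axis -16.59 tilt [-0.0009 -0.0021] q [-0.695   0.3641  0.5951  1.6726 -0.2162  1.173  -1.9061] gap 0.444
F [-2.3419 -4.339   2.3589] M [-0.9151  0.5056  0.0272] tau7 -0.004
F tool [-1.0065  4.8322 -2.3478]
```

carry_out:
  deltas: [0,1.2,0,0,0,0,-0.4,0,1.2,0,0,0,0,-0.4,0,1.2,0,0,0,0,-0.4]
  newtons: 25

```text
clock: 7.48
eef_pos: [0.5823, 0.1109, 0.2494]
eef_rot: [3.108, -0.452, -0.0]
contact_force: [-1.6, -2.4, 1.4]
finger_gap: 0.443
```

```bash
python3 - <<'E'
from rig import r
from h import *
o,R=st(r); print("F tool",R.T@o["contact_force"])
E
```

```text
t 7.47 p [0.5823 0.1109 0.2494] yaw x-axis -16.53 tilt [-0.0002 -0.001 ] q [-0.6944  0.3632  0.5947  1.6736 -0.2167  1.1719 -1.9046] gap 0.443
F [-1.5784 -2.3629  1.3613] M [-0.6055  0.2206 -0.0284] tau7 0.010
F tool [-0.8405  2.7158 -1.3587]
```

```bash
cat > q.py <<'E'
from rig import r
import numpy as np
from scipy.spatial.transform import Rotation as Ro
o=r.observe();R=Ro.from_rotvec(o["eef_rot"]).as_matrix()
print("t %.2f yaw %.2f Mz %.3f tau7 %.3f Ft"%(o["clock"],np.degrees(np.arctan2(R[1,0],R[0,0])),o["moment"][2],o["tau"][6]),np.round(R.T@o["contact_force"],1),"gap %.3f j7 %.2f"%(o["finger_gap"],o["joint_positions"][6]),np.round(1e3*o["eef_pos"],1))
E
python3 q.py
```

```text
t 7.47 yaw -16.53 Mz -0.028 tau7 0.010 Ft [-0.8  2.7 -1.4] gap 0.443 j7 -1.90 [582.3 110.9 249.4]
```

carry_out:
  deltas: [0,0,0,0,0,-2,-0.4,0,0,0,0,0,-3,-0.4]

```text
clock: 7.72
eef_pos: [0.5822, 0.1108, 0.2494]
eef_rot: [3.119, -0.368, -0.0]
contact_force: [-1.7, -2.5, 2.3]
finger_gap: 0.443
```

```bash
python3 q.py
```

```text
t 7.72 yaw -13.45 Mz -0.102 tau7 0.004 Ft [-1.1  2.8 -2.3] gap 0.443 j7 -1.85 [582.2 110.8 249.4]
```

carry_out:
  deltas: [0,0,0,0,0,-2,-0.4,0,0,0,0,0,-3,-0.4]

```text
clock: 7.98
eef_pos: [0.5822, 0.1108, 0.2494]
eef_rot: [3.127, -0.286, -0.0]
contact_force: [-1.6, -3.2, 3.6]
finger_gap: 0.436
```

```bash
python3 q.py
```

```text
t 7.97 yaw -10.46 Mz -0.173 tau7 0.067 Ft [-0.9  3.5 -3.6] gap 0.436 j7 -1.81 [582.2 110.8 249.4]
```

carry_out:
  deltas: [0,0,0,0,0,-2,-0.4,0,0,0,0,0,-3,-0.4]

```text
clock: 8.22
eef_pos: [0.5822, 0.1108, 0.2494]
eef_rot: [3.134, -0.204, -0.0]
contact_force: [-0.9, -3.3, 1.1]
finger_gap: 0.441
```

```bash
python3 q.py
```

```text
t 8.22 yaw -7.45 Mz -0.031 tau7 -0.064 Ft [-0.5  3.3 -1.1] gap 0.441 j7 -1.76 [582.2 110.8 249.4]
```

carry_out:
  deltas: [0,0,0,0,0,-2,-0.4,0,0,0,0,0,-3,-0.4]

```text
clock: 8.48
eef_pos: [0.5822, 0.1107, 0.2494]
eef_rot: [3.138, -0.122, -0.0]
contact_force: [-1.5, -4.2, 3.2]
finger_gap: 0.439
```

```bash
python3 q.py
```

```text
t 8.47 yaw -4.44 Mz 0.113 tau7 -0.181 Ft [-1.2  4.3 -3.2] gap 0.439 j7 -1.71 [582.2 110.7 249.4]
```

carry_out:
  deltas: [0,0.3,0,0,0,-2,-0.4,0,0.3,0,0,0,-3,-0.4]

```text
clock: 8.72
eef_pos: [0.5822, 0.1107, 0.2494]
eef_rot: [3.14, -0.04, -0.0]
contact_force: [0.1, -3.5, 1.7]
finger_gap: 0.439
```

```bash
python3 q.py
```

```text
t 8.72 yaw -1.45 Mz 0.070 tau7 -0.135 Ft [ 0.2  3.5 -1.7] gap 0.439 j7 -1.66 [582.2 110.7 249.4]
```

carry_out:
  deltas: [0,0,0,0,0,-2,-0.4,0,0,0,0,0,-3,-0.4]

```text
clock: 8.98
eef_pos: [0.5822, 0.1106, 0.2493]
eef_rot: [3.14, 0.042, -0.0]
contact_force: [-0.9, -3.5, 3.2]
finger_gap: 0.438
```

```bash
python3 q.py
```

```text
t 8.97 yaw 1.54 Mz 0.038 tau7 -0.069 Ft [-1.   3.5 -3.2] gap 0.438 j7 -1.61 [582.2 110.6 249.3]
```

carry_out:
  deltas: [0,0,0,0,0,-2,-0.4,0,0,0,0,0,-3,-0.4]

```text
clock: 9.22
eef_pos: [0.5822, 0.1105, 0.2494]
eef_rot: [3.138, 0.124, -0.0]
contact_force: [-0.8, -3.9, 2.8]
finger_gap: 0.441
```

```bash
python3 q.py
```

```text
t 9.22 yaw 4.53 Mz -0.184 tau7 0.060 Ft [-1.1  3.8 -2.8] gap 0.441 j7 -1.56 [582.2 110.5 249.4]
```

carry_out:
  deltas: [0,0,0,0,0,-1,-0.4,0,0,0,0,0,-1,-0.4]

```text
clock: 9.48
eef_pos: [0.5822, 0.1106, 0.2494]
eef_rot: [3.137, 0.15, -0.0]
contact_force: [1.8, -4.4, 1.4]
finger_gap: 0.443
```

```bash
python3 q.py
```

```text
t 9.47 yaw 5.47 Mz -0.170 tau7 0.199 Ft [ 1.3  4.6 -1.4] gap 0.443 j7 -1.55 [582.2 110.6 249.4]
```

carry_out:
  deltas: [0,0,0,0,0,-1,-0.4,0,0,0,0,0,-1,-0.4]

```text
clock: 9.72
eef_pos: [0.5822, 0.1105, 0.2493]
eef_rot: [3.136, 0.177, -0.0]
contact_force: [-0.0, -4.2, 2.6]
finger_gap: 0.44
```

```bash
python3 q.py
```

```text
t 9.72 yaw 6.47 Mz -0.122 tau7 0.205 Ft [-0.5  4.2 -2.5] gap 0.440 j7 -1.53 [582.2 110.5 249.3]
```

carry_out:
  deltas: [0,0.3,0,0,0,-2,-0.4,0,0.5,0,0,0,-3,-0.4]

```text
clock: 9.98
eef_pos: [0.5822, 0.1104, 0.2494]
eef_rot: [3.13, 0.262, -0.0]
contact_force: [0.1, -3.7, 3.9]
finger_gap: 0.441
```

```bash
python3 q.py
```

```text
t 9.97 yaw 9.57 Mz -0.053 tau7 -0.020 Ft [-0.6  3.6 -3.9] gap 0.441 j7 -1.48 [582.2 110.4 249.4]
```

carry_out:
  deltas: [0,0,0,0,0,-2,-0.4,0,0,0,0,0,-3,-0.4]

```text
clock: 10.22
eef_pos: [0.5822, 0.1104, 0.2494]
eef_rot: [3.122, 0.344, -0.0]
contact_force: [0.2, -3.4, 3.5]
finger_gap: 0.439
```

```bash
python3 q.py
```

```text
t 10.22 yaw 12.58 Mz 0.102 tau7 -0.161 Ft [-0.5  3.4 -3.5] gap 0.439 j7 -1.43 [582.2 110.4 249.4]
```

carry_out:
  deltas: [0,0,0,0,0,-2,-0.4,0,0,0,0,0,-3,-0.4]

```text
clock: 10.48
eef_pos: [0.5822, 0.1104, 0.2493]
eef_rot: [3.112, 0.425, -0.001]
contact_force: [-1.6, -3.6, 5.8]
finger_gap: 0.438
```

```bash
python3 q.py
```

```text
t 10.47 yaw 15.57 Mz 0.069 tau7 -0.168 Ft [-2.5  3.  -5.8] gap 0.438 j7 -1.38 [582.2 110.4 249.3]
```

carry_out:
  deltas: [0,0,0,0,0,-2,-0.4,0,0,0,0,0,-3,-0.4]

```text
clock: 10.72
eef_pos: [0.5823, 0.1103, 0.2493]
eef_rot: [3.1, 0.506, -0.0]
contact_force: [0.1, -2.8, 4.2]
finger_gap: 0.441
```

```bash
python3 q.py
```

```text
t 10.72 yaw 18.55 Mz 0.039 tau7 -0.089 Ft [-0.8  2.6 -4.2] gap 0.441 j7 -1.33 [582.3 110.3 249.3]
```

carry_out:
  deltas: [0,0,0,0,0,-2,-0.4,0,0,0,0,0,-3,-0.4]

```text
clock: 10.98
eef_pos: [0.5823, 0.1102, 0.2493]
eef_rot: [3.086, 0.587, -0.0]
contact_force: [0.4, -2.8, 3.7]
finger_gap: 0.44
```

```bash
python3 q.py
```

```text
t 10.97 yaw 21.54 Mz -0.054 tau7 -0.014 Ft [-0.7  2.7 -3.7] gap 0.440 j7 -1.28 [582.3 110.2 249.3]
```

carry_out:
  deltas: [0,0,0,0,0,-1,-0.4,0,0,0,0,0,-2,-0.4]

```text
clock: 11.22
eef_pos: [0.5823, 0.1102, 0.2493]
eef_rot: [3.075, 0.64, -0.001]
contact_force: [0.1, -2.6, 5.0]
finger_gap: 0.435
```

```bash
python3 q.py
```

```text
t 11.22 yaw 23.52 Mz -0.117 tau7 -0.054 Ft [-0.9  2.4 -5. ] gap 0.435 j7 -1.25 [582.3 110.2 249.3]
```

carry_out:
  deltas: [0,0,0,0,0,-1,-0.4,0,0,0,0,0,-2,-0.4]

```text
clock: 11.48
eef_pos: [0.5823, 0.1102, 0.2494]
eef_rot: [3.063, 0.694, -0.001]
contact_force: [1.1, -2.9, 4.1]
finger_gap: 0.439
```

```bash
python3 q.py
```

```text
t 11.47 yaw 25.53 Mz -0.161 tau7 -0.022 Ft [-0.3  3.1 -4.1] gap 0.439 j7 -1.22 [582.3 110.2 249.4]
```

carry_out:
  deltas: [0,0,0,0,0,-1,-0.4,0,0,0,0,0,-2,-0.4]

```text
clock: 11.72
eef_pos: [0.5823, 0.1101, 0.2493]
eef_rot: [3.05, 0.747, -0.001]
contact_force: [0.2, -3.7, 3.3]
finger_gap: 0.436
```

```bash
python3 q.py
```

```text
t 11.72 yaw 27.53 Mz -0.070 tau7 -0.097 Ft [-1.6  3.4 -3.3] gap 0.436 j7 -1.18 [582.3 110.1 249.3]
```

carry_out:
  deltas: [0,0,0,0,0,-2,-0.4,0,0,0,0,0,-3,-0.4]

```text
clock: 11.98
eef_pos: [0.5823, 0.1101, 0.2493]
eef_rot: [3.029, 0.828, -0.001]
contact_force: [2.3, -2.4, 3.0]
finger_gap: 0.439
```

```bash
python3 q.py
```

```text
t 11.97 yaw 30.57 Mz 0.043 tau7 -0.161 Ft [ 0.7  3.3 -3. ] gap 0.439 j7 -1.14 [582.3 110.1 249.3]
```

carry_out:
  deltas: [0,0,0,0,0,-2,-0.4,0,0,0,0,0,-3,-0.4]

```text
clock: 12.22
eef_pos: [0.5823, 0.11, 0.2494]
eef_rot: [3.007, 0.906, -0.001]
contact_force: [2.1, -3.5, 4.0]
finger_gap: 0.439
```

```bash
python3 q.py
```

```text
t 12.22 yaw 33.55 Mz 0.065 tau7 -0.179 Ft [-0.2  4.1 -4. ] gap 0.439 j7 -1.09 [582.3 110.  249.4]
```

carry_out:
  deltas: [0,0,0,0,0,-2,-0.4,0,0,0,0,0,-3,-0.4]

```text
clock: 12.48
eef_pos: [0.5824, 0.11, 0.2493]
eef_rot: [2.982, 0.984, -0.0]
contact_force: [1.9, -2.8, 4.1]
finger_gap: 0.438
```

```bash
python3 q.py
```

```text
t 12.47 yaw 36.54 Mz -0.011 tau7 -0.086 Ft [-0.1  3.4 -4.1] gap 0.438 j7 -1.04 [582.4 110.  249.3]
```

carry_out:
  deltas: [0,0,0,0,0,-1,-0.4,0,0,0,0,0,-2,-0.4]

```text
clock: 12.72
eef_pos: [0.5824, 0.1099, 0.2493]
eef_rot: [2.965, 1.036, -0.001]
contact_force: [3.3, -3.9, 2.8]
finger_gap: 0.438
```

```bash
python3 q.py
```

```text
t 12.72 yaw 38.51 Mz -0.000 tau7 -0.161 Ft [ 0.1  5.1 -2.8] gap 0.438 j7 -1.00 [582.4 109.9 249.3]
```

carry_out:
  deltas: [0,0,0,0,0,-1,-0.4,0,0.4,0,0,0,-2,-0.4]

```text
clock: 12.98
eef_pos: [0.5824, 0.1099, 0.2493]
eef_rot: [2.947, 1.088, -0.001]
contact_force: [2.2, -2.3, 3.5]
finger_gap: 0.442
```

```bash
python3 q.py
```

```text
t 12.97 yaw 40.52 Mz -0.098 tau7 -0.096 Ft [ 0.2  3.2 -3.5] gap 0.442 j7 -0.97 [582.4 109.9 249.3]
```

carry_out:
  deltas: [0,0,0,0,0,-1,-0.4,0,0,0,0,0,-2,-0.4]

```text
clock: 13.22
eef_pos: [0.5824, 0.1099, 0.2493]
eef_rot: [2.927, 1.139, -0.001]
contact_force: [2.6, -4.0, 3.0]
finger_gap: 0.442
```

```bash
python3 q.py
```

```text
t 13.22 yaw 42.52 Mz -0.163 tau7 -0.025 Ft [-0.8  4.8 -3. ] gap 0.442 j7 -0.94 [582.4 109.9 249.3]
```

carry_out:
  deltas: [0,0,0,0,0,-1,-0.4,0,0,0,0,0,-1.5,-0.4]

```text
clock: 13.48
eef_pos: [0.5825, 0.1099, 0.2494]
eef_rot: [2.912, 1.177, -0.001]
contact_force: [2.2, -3.8, 4.1]
finger_gap: 0.441
```

```bash
python3 q.py
```

```text
t 13.47 yaw 44.00 Mz -0.187 tau7 0.155 Ft [-1.1  4.3 -4.1] gap 0.441 j7 -0.91 [582.5 109.9 249.4]
```

carry_out:
  deltas: [0,0,0,0,0,-1,-0.4,0,0,0,0,0,-1.5,-0.4]

```text
clock: 13.72
eef_pos: [0.5825, 0.1099, 0.2493]
eef_rot: [2.897, 1.215, -0.001]
contact_force: [3.7, -3.0, 3.0]
finger_gap: 0.433
```

```bash
python3 q.py
```

```text
t 13.72 yaw 45.50 Mz -0.271 tau7 0.199 Ft [ 0.5  4.7 -3. ] gap 0.433 j7 -0.89 [582.5 109.9 249.3]
```

carry_out:
  deltas: [0,0,0,0,0,0,-0.4]

```text
clock: 13.85
eef_pos: [0.5824, 0.1098, 0.2494]
eef_rot: [2.897, 1.214, -0.001]
contact_force: [3.9, -2.9, 3.4]
finger_gap: 0.439
```

```bash
python3 q.py
```

```text
t 13.85 yaw 45.46 Mz -0.235 tau7 0.272 Ft [ 0.7  4.8 -3.4] gap 0.439 j7 -0.89 [582.4 109.8 249.4]
```

carry_out:
  deltas: [0,0,0,0,0,-0.8,-0.4]

```text
clock: 13.98
eef_pos: [0.5825, 0.1099, 0.2493]
eef_rot: [2.888, 1.235, -0.001]
contact_force: [2.4, -3.1, 3.9]
finger_gap: 0.441
```

```bash
python3 q.py
```

```text
t 13.97 yaw 46.30 Mz -0.254 tau7 0.054 Ft [-0.6  3.9 -3.9] gap 0.441 j7 -0.88 [582.5 109.9 249.3]
```

carry_out:
  deltas: [0,0,0,0,0,-0.5,-0.4,0,0,0,0,0,-1,-0.4]

```text
clock: 14.22
eef_pos: [0.5825, 0.1098, 0.2494]
eef_rot: [2.877, 1.26, -0.001]
contact_force: [3.5, -3.4, 3.9]
finger_gap: 0.439
```

```bash
python3 q.py
```

```text
t 14.22 yaw 47.29 Mz -0.279 tau7 0.212 Ft [-0.1  4.9 -3.9] gap 0.439 j7 -0.86 [582.5 109.8 249.4]
```

carry_out:
  deltas: [0,0,0,0,0,0,-0.4]

```text
clock: 14.35
eef_pos: [0.5825, 0.1098, 0.2493]
eef_rot: [2.877, 1.259, -0.001]
contact_force: [3.4, -3.2, 4.6]
finger_gap: 0.44
```

```bash
python3 q.py
```

```text
t 14.35 yaw 47.27 Mz -0.328 tau7 0.326 Ft [-0.1  4.7 -4.6] gap 0.440 j7 -0.86 [582.5 109.8 249.3]
```

carry_out:
  deltas: [0,0,0,0,0,-0.8,-0.4,0,0,0,0,0,-0.8,-0.4]

```text
clock: 14.6
eef_pos: [0.5825, 0.1098, 0.2493]
eef_rot: [2.868, 1.279, -0.001]
contact_force: [3.1, -4.0, 4.4]
finger_gap: 0.44
```

```bash
python3 q.py
```

```text
t 14.60 yaw 48.07 Mz -0.268 tau7 0.376 Ft [-0.9  5.  -4.4] gap 0.440 j7 -0.85 [582.5 109.8 249.3]
```

carry_out:
  deltas: [0,0,0,0,0,2,-0.4,0,0,0,0,0,3,-0.4]

```text
clock: 14.85
eef_pos: [0.5824, 0.1099, 0.2493]
eef_rot: [2.902, 1.201, -0.001]
contact_force: [3.7, -3.4, 4.8]
finger_gap: 0.436
```

```bash
python3 q.py
```

```text
t 14.85 yaw 44.98 Mz -0.266 tau7 0.288 Ft [ 0.2  5.  -4.8] gap 0.436 j7 -0.90 [582.4 109.9 249.3]
```

carry_out:
  deltas: [0,0,0,0,0,2,-0.4,0,0,0,0,0,3,-0.4]

```text
clock: 15.1
eef_pos: [0.5824, 0.1099, 0.2493]
eef_rot: [2.932, 1.125, -0.001]
contact_force: [3.3, -3.2, 5.4]
finger_gap: 0.44
```

```bash
python3 q.py
```

```text
t 15.10 yaw 41.99 Mz -0.108 tau7 0.193 Ft [ 0.3  4.5 -5.4] gap 0.440 j7 -0.95 [582.4 109.9 249.3]
```

carry_out:
  deltas: [0,0,0,0,0,2,-0.4,0,0,0,0,0,3,-0.4]

```text
clock: 15.35
eef_pos: [0.5824, 0.1099, 0.2493]
eef_rot: [2.961, 1.048, -0.001]
contact_force: [3.1, -3.6, 5.0]
finger_gap: 0.443
```

```bash
python3 q.py
```

```text
t 15.35 yaw 39.00 Mz 0.037 tau7 0.086 Ft [ 0.2  4.8 -5. ] gap 0.443 j7 -1.00 [582.4 109.9 249.3]
```

carry_out:
  deltas: [0,0,0,0,0,2,-0.4,0,0,0,0,0,3,-0.4]

```text
clock: 15.6
eef_pos: [0.5824, 0.11, 0.2493]
eef_rot: [2.987, 0.97, -0.001]
contact_force: [2.2, -3.2, 4.7]
finger_gap: 0.44
```

```bash
python3 q.py
```

```text
t 15.60 yaw 35.98 Mz 0.118 tau7 0.038 Ft [-0.1  3.9 -4.7] gap 0.440 j7 -1.05 [582.4 110.  249.3]
```

carry_out:
  deltas: [0,0,0,0,0,2,-0.4,0,0,0,0,0,3,-0.4]

```text
clock: 15.85
eef_pos: [0.5823, 0.1101, 0.2493]
eef_rot: [3.011, 0.892, -0.001]
contact_force: [3.8, -3.2, 4.5]
finger_gap: 0.439
```

```bash
python3 q.py
```

```text
t 15.85 yaw 33.01 Mz 0.202 tau7 -0.154 Ft [ 1.5  4.8 -4.5] gap 0.439 j7 -1.09 [582.3 110.1 249.3]
```

carry_out:
  deltas: [0,0,0,0,0,2,-0.4,0,0,0,0,0,3,-0.4]

```text
clock: 16.1
eef_pos: [0.5823, 0.1101, 0.2493]
eef_rot: [3.034, 0.813, -0.001]
contact_force: [3.2, -3.2, 5.5]
finger_gap: 0.442
```

```bash
python3 q.py
```

```text
t 16.10 yaw 29.98 Mz 0.095 tau7 0.026 Ft [ 1.2  4.4 -5.5] gap 0.442 j7 -1.14 [582.3 110.1 249.3]
```

carry_out:
  deltas: [0,0,0,0,0,2,-0.4,0,0,0,0,0,3,-0.4]

```text
clock: 16.35
eef_pos: [0.5822, 0.1102, 0.2493]
eef_rot: [3.055, 0.732, -0.001]
contact_force: [2.8, -3.0, 5.0]
finger_gap: 0.443
```

```bash
python3 q.py
```

```text
t 16.35 yaw 26.96 Mz -0.070 tau7 0.185 Ft [ 1.2  3.9 -5. ] gap 0.443 j7 -1.19 [582.2 110.2 249.3]
```

carry_out:
  deltas: [0,0,0,0,0,2,-0.4,0,0,0,0,0,3,-0.4]

```text
clock: 16.6
eef_pos: [0.5822, 0.1102, 0.2493]
eef_rot: [3.073, 0.652, -0.001]
contact_force: [2.7, -2.6, 4.9]
finger_gap: 0.442
```

```bash
python3 q.py
```

```text
t 16.60 yaw 23.96 Mz -0.097 tau7 0.201 Ft [ 1.4  3.4 -4.9] gap 0.442 j7 -1.24 [582.2 110.2 249.3]
```

carry_out:
  deltas: [0,0,0,0,0,2,-0.4,0,0,0,0,0,3,-0.4]

```text
clock: 16.85
eef_pos: [0.5822, 0.1102, 0.2493]
eef_rot: [3.089, 0.572, -0.001]
contact_force: [1.5, -1.7, 5.2]
finger_gap: 0.44
```

```bash
python3 q.py
```

```text
t 16.85 yaw 20.97 Mz -0.000 tau7 0.116 Ft [ 0.8  2.2 -5.2] gap 0.440 j7 -1.29 [582.2 110.2 249.3]
```

carry_out:
  deltas: [0,0,0,0,0,2,-0.4,0,0,0,0,0,3,-0.4]

```text
clock: 17.1
eef_pos: [0.5822, 0.1103, 0.2493]
eef_rot: [3.103, 0.491, -0.001]
contact_force: [2.6, -3.1, 5.3]
finger_gap: 0.438
```

```bash
python3 q.py
```

```text
t 17.10 yaw 17.98 Mz 0.144 tau7 0.037 Ft [ 1.5  3.8 -5.3] gap 0.438 j7 -1.34 [582.2 110.3 249.3]
```

carry_out:
  deltas: [0,0,0,0,0,2,-0.4,0,0,0,0,0,3,-0.4]

```text
clock: 17.35
eef_pos: [0.5822, 0.1104, 0.2493]
eef_rot: [3.114, 0.41, -0.001]
contact_force: [3.0, -2.3, 5.3]
finger_gap: 0.441
```

```bash
python3 q.py
```

```text
t 17.35 yaw 15.01 Mz 0.244 tau7 -0.154 Ft [ 2.3  3.  -5.3] gap 0.441 j7 -1.39 [582.2 110.4 249.3]
```

carry_out:
  deltas: [0,0,0,0,0,2,-0.4,0,0,0,0,0,3,-0.4]

```text
clock: 17.6
eef_pos: [0.5821, 0.1104, 0.2493]
eef_rot: [3.124, 0.328, -0.001]
contact_force: [2.1, -2.4, 5.7]
finger_gap: 0.436
```

```bash
python3 q.py
```

```text
t 17.60 yaw 12.00 Mz 0.099 tau7 0.023 Ft [ 1.5  2.8 -5.7] gap 0.436 j7 -1.44 [582.1 110.4 249.3]
```

carry_out:
  deltas: [0,0,0,0,0,2,-0.4,0,0,0,0,0,3,-0.4]

```text
clock: 17.85
eef_pos: [0.5821, 0.1104, 0.2493]
eef_rot: [3.132, 0.246, -0.001]
contact_force: [2.6, -2.1, 4.7]
finger_gap: 0.438
```

```bash
python3 q.py
```

```text
t 17.85 yaw 8.98 Mz -0.084 tau7 0.182 Ft [ 2.3  2.5 -4.7] gap 0.438 j7 -1.49 [582.1 110.4 249.3]
```

carry_out:
  deltas: [0,0,0,0,0,2,-0.4,0,0,0,0,0,3,-0.4]

```text
clock: 18.1
eef_pos: [0.5821, 0.1105, 0.2493]
eef_rot: [3.137, 0.164, -0.001]
contact_force: [1.9, -2.5, 5.6]
finger_gap: 0.441
```

```bash
python3 q.py
```

```text
t 18.10 yaw 5.97 Mz -0.145 tau7 0.199 Ft [ 1.6  2.7 -5.6] gap 0.441 j7 -1.54 [582.1 110.5 249.3]
```

carry_out:
  deltas: [0,0,0,0,0,2,-0.4,0,0,0,0,0,3,-0.4]

```text
clock: 18.35
eef_pos: [0.5821, 0.1105, 0.2494]
eef_rot: [3.14, 0.082, -0.001]
contact_force: [1.4, -1.8, 5.3]
finger_gap: 0.442
```

```bash
python3 q.py
```

```text
t 18.35 yaw 2.99 Mz -0.010 tau7 0.114 Ft [ 1.3  1.9 -5.3] gap 0.442 j7 -1.59 [582.1 110.5 249.4]
```

Two clicks. On to the third.

carry_out:
  deltas: [0,0,0,0,0,2,-0.4,0,0,0,0,0,3,-0.4]

```text
clock: 18.6
eef_pos: [0.5821, 0.1106, 0.2493]
eef_rot: [3.141, -0.0, -0.001]
contact_force: [2.4, -2.3, 6.2]
finger_gap: 0.44
```

```bash
python3 q.py
```

```text
t 18.60 yaw -0.00 Mz 0.038 tau7 0.035 Ft [ 2.4  2.3 -6.2] gap 0.440 j7 -1.63 [582.1 110.6 249.3]
```

carry_out:
  deltas: [0,0,0,0,0,2,-0.4,0,0,0,0,0,3,-0.4]

```text
clock: 18.85
eef_pos: [0.5821, 0.1107, 0.2493]
eef_rot: [3.14, -0.081, -0.001]
contact_force: [1.9, -2.9, 5.1]
finger_gap: 0.44
```

```bash
python3 q.py
```

```text
t 18.85 yaw -2.97 Mz 0.233 tau7 -0.157 Ft [ 2.   2.8 -5.1] gap 0.440 j7 -1.68 [582.1 110.7 249.3]
```

carry_out:
  deltas: [0,0,0,0,0,2,-0.4,0,0,0,0,0,3,-0.4]

```text
clock: 19.1
eef_pos: [0.5821, 0.1107, 0.2493]
eef_rot: [3.137, -0.164, -0.001]
contact_force: [2.3, -1.8, 5.3]
finger_gap: 0.438
```

```bash
python3 q.py
```

```text
t 19.10 yaw -5.99 Mz 0.055 tau7 0.020 Ft [ 2.4  1.5 -5.3] gap 0.438 j7 -1.73 [582.1 110.7 249.3]
```

carry_out:
  deltas: [0,0,0,0,0,2,-0.4,0,0,0,0,0,3,-0.4]

```text
clock: 19.35
eef_pos: [0.5821, 0.1107, 0.2493]
eef_rot: [3.132, -0.247, -0.001]
contact_force: [1.5, -1.4, 5.9]
finger_gap: 0.442
```

```bash
python3 q.py
```

```text
t 19.35 yaw -9.01 Mz -0.108 tau7 0.181 Ft [ 1.7  1.1 -5.9] gap 0.442 j7 -1.78 [582.1 110.7 249.3]
```

carry_out:
  deltas: [0,0,0,0,0,2,-0.4,0,0,0,0,0,3,-0.4]

```text
clock: 19.6
eef_pos: [0.5821, 0.1108, 0.2493]
eef_rot: [-3.124, 0.329, 0.001]
contact_force: [2.6, -1.0, 6.8]
finger_gap: 0.437
```

```bash
python3 q.py
```

```text
t 19.60 yaw -12.01 Mz -0.098 tau7 0.198 Ft [ 2.8  0.4 -6.8] gap 0.437 j7 -1.83 [582.1 110.8 249.3]
```

carry_out:
  deltas: [0,0,0,0,0,2,-0.4,0,0,0,0,0,3,-0.4]

```text
clock: 19.85
eef_pos: [0.5821, 0.1109, 0.2493]
eef_rot: [-3.115, 0.41, 0.001]
contact_force: [1.6, -1.9, 5.2]
finger_gap: 0.441
```

```bash
python3 q.py
```

```text
t 19.85 yaw -15.00 Mz -0.009 tau7 0.113 Ft [ 2.   1.4 -5.2] gap 0.441 j7 -1.88 [582.1 110.9 249.3]
```

Three clicks. Now the fourth, up to its seat.

carry_out:
  deltas: [0,0,0,0,0,2,-0.4,0,0,0,0,0,3,-0.4]

```text
clock: 20.1
eef_pos: [0.5822, 0.111, 0.2493]
eef_rot: [-3.103, 0.491, 0.001]
contact_force: [2.8, -1.0, 5.6]
finger_gap: 0.435
```

```bash
python3 q.py
```

```text
t 20.10 yaw -17.99 Mz 0.001 tau7 0.032 Ft [ 3.   0.  -5.6] gap 0.435 j7 -1.93 [582.2 111.  249.3]
```

carry_out:
  deltas: [0,0,0,0,0,2,-0.4,0,0,0,0,0,3,-0.4]

```text
clock: 20.35
eef_pos: [0.5822, 0.1111, 0.2493]
eef_rot: [-3.089, 0.571, 0.001]
contact_force: [2.2, -1.7, 6.1]
finger_gap: 0.441
```

```bash
python3 q.py
```

```text
t 20.35 yaw -20.96 Mz 0.260 tau7 -0.165 Ft [ 2.7  0.8 -6.1] gap 0.441 j7 -1.98 [582.2 111.1 249.3]
```

carry_out:
  deltas: [0,0,0,0,0,2,-0.4,0,0,0,0,0,3,-0.4]

```text
clock: 20.6
eef_pos: [0.5822, 0.111, 0.2493]
eef_rot: [-3.073, 0.652, 0.001]
contact_force: [1.9, -1.1, 4.3]
finger_gap: 0.442
```

```bash
python3 q.py
```

```text
t 20.60 yaw -23.97 Mz 0.104 tau7 0.017 Ft [ 2.2  0.2 -4.3] gap 0.442 j7 -2.02 [582.2 111.  249.3]
```

carry_out:
  deltas: [0,0,0,0,0,2,-0.4,0,0,0,0,0,3,-0.4]

```text
clock: 20.85
eef_pos: [0.5822, 0.1111, 0.2493]
eef_rot: [-3.055, 0.733, 0.001]
contact_force: [2.5, -0.6, 6.3]
finger_gap: 0.441
```

```bash
python3 q.py
```

```text
t 20.85 yaw -27.00 Mz -0.077 tau7 0.180 Ft [ 2.5 -0.6 -6.3] gap 0.441 j7 -2.07 [582.2 111.1 249.3]
```

carry_out:
  deltas: [0,0,0,0,0,2,-0.4,0,0,0,0,0,3,-0.4]

```text
clock: 21.1
eef_pos: [0.5822, 0.1112, 0.2493]
eef_rot: [-3.034, 0.813, 0.001]
contact_force: [3.3, -0.7, 4.4]
finger_gap: 0.442
```

```bash
python3 q.py
```

```text
t 21.10 yaw -30.00 Mz -0.158 tau7 0.199 Ft [ 3.2 -1.  -4.4] gap 0.442 j7 -2.12 [582.2 111.2 249.3]
```

carry_out:
  deltas: [0,0,0,0,0,2,-0.4,0,0,0,0,0,3,-0.4]

```text
clock: 21.35
eef_pos: [0.5823, 0.1112, 0.2493]
eef_rot: [-3.012, 0.892, 0.001]
contact_force: [2.5, -1.7, 5.3]
finger_gap: 0.442
```

```bash
python3 q.py
```

```text
t 21.35 yaw -32.99 Mz -0.065 tau7 0.114 Ft [ 3.   0.  -5.3] gap 0.442 j7 -2.17 [582.3 111.2 249.3]
```

carry_out:
  deltas: [0,0,0,0,0,1.3,-0.4,0,0,0,0,0,1.3,-0.4]

```text
clock: 21.6
eef_pos: [0.5823, 0.1113, 0.2493]
eef_rot: [-3.002, 0.925, 0.001]
contact_force: [3.5, -1.0, 5.7]
finger_gap: 0.446
```

```bash
python3 q.py
```

```text
t 21.60 yaw -34.26 Mz -0.016 tau7 -0.081 Ft [ 3.5 -1.2 -5.7] gap 0.446 j7 -2.19 [582.3 111.3 249.3]
```

carry_out:
  deltas: [0,0,0,0,0,0,0.2,0,0,0,0,0,0,0.4,0,0,0,0,0,0,0.4,0,0,-10,0,0,0,0.4,0,0,-30,0,0,0,0.4,0,0,-60,0,0,0,0.4,0,0,-100,0,0,0,0.4]

```text
clock: 22.48
eef_pos: [0.5818, 0.1099, 0.3501]
eef_rot: [3.001, -0.925, -0.002]
contact_force: [0.8, 1.1, 0.2]
finger_gap: 0.698
```

```bash
python3 - <<'E'
from rig import r
from h import *
o,R=st(r)
for n in("scene","side","wrist"):
    cv2.imwrite(f"pics/{n}5.png",r.grab_frame(n)["color"][:,:,::-1])
E
```

```text
t 22.48 p [0.5818 0.1099 0.3501] yaw x-axis -34.25 tilt [-0.0019 -0.0013] q [-0.7578  0.3053  0.6809  1.5303 -0.1929  1.3768 -2.2305] gap 0.698
F [0.8475 1.0659 0.2344] M [0.1122 0.0147 0.0061] tau7 0.148
```

View pics/wrist5.png

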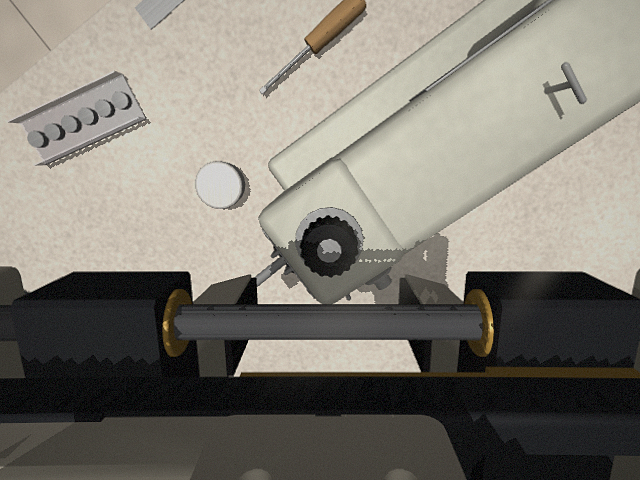

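View pics/side5.png

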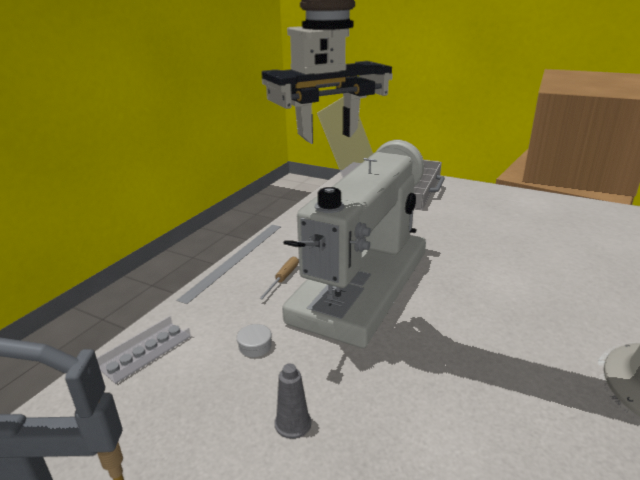

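```bash
python3 - <<'E'
from rig import r
from h import *
o,R=st(r)
go(o,R,[.581,.236,.33],90)
E
```

```text
t 22.62 p [0.5839 0.1098 0.3523] yaw x-axis -34.26 tilt [0.0045 0.0007] q [-0.7575  0.3031  0.6817  1.528  -0.1933  1.3744 -2.23  ] gap 0.701
F [ 0.2116 -0.4481 -0.8949] M [ 0.1152  0.0701 -0.0111] tau7 -0.035
cmd mm [ -73.5346 -102.5628   22.4136] deg [   0.1012   -0.3038 -124.2574]
```

carry_out:
  deltas: [-15,-20,0,0,0,-10.4,-1,-30,-41,0,0,0,-20.8,-1,-45,-62,0,0,0,-31.2,-1,-60,-83,5,0,0,-41.6,-1,-73,-102,10,0,0,-52,-1,-73,-102,15,0,0,-62.4,-1,-73,-102,20,0,0,-72.8,-1,-73,-102,20,0,0,-83.2,-1,-73,-102,20,0,0,-93.6,-1,-73,-102,20,0,0,-104,-1,-73,-102,20,0,0,-114.4,-1,-73,-102,20,0,0,-124.3,-1]
  newtons: 20

```text
clock: 24.12
eef_pos: [0.5788, 0.2351, 0.3281]
eef_rot: [-2.214, -2.229, 0.004]
contact_force: [-0.7, -0.7, -0.8]
finger_gap: 0.005
```

```bash
python3 - <<'E'
from rig import r
from h import *
o,R=st(r)
go(o,R,[.581,.236,.29],90)
for n in("scene","side"):
    cv2.imwrite(f"pics/{n}6.png",r.grab_frame(n)["color"][:,:,::-1])
E
```

```text
t 24.12 p [0.5788 0.2351 0.3281] yaw x-axis 90.39 tilt [-0.0023 -0.0017] q [-0.6205  0.3404  0.2563  1.4705 -0.0862  1.3446 -0.3518] gap 0.005
F [-0.7059 -0.6888 -0.7575] M [-0.0463 -0.0955 -0.0175] tau7 -1.713
cmd mm [ 0.9142  2.3017 38.0874] deg [-0.1326  0.0985  0.3927]
```

View pics/side6.png

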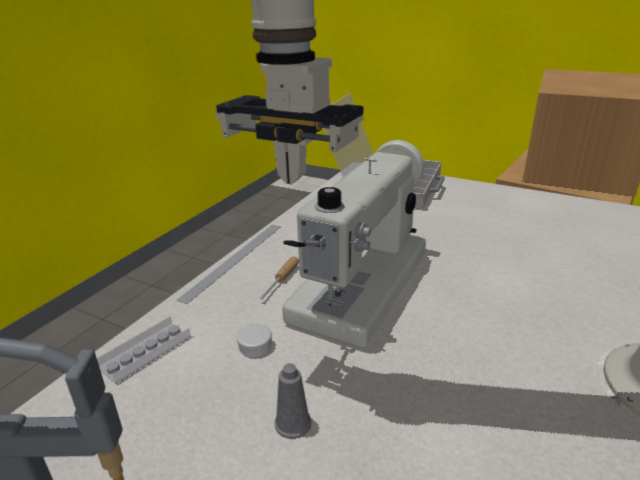

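View pics/scene6.png

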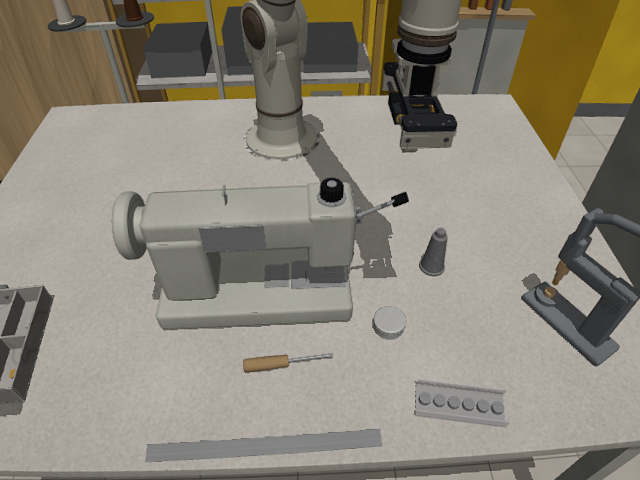

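```bash
python3 - <<'E'
from rig import r
from h import *
D=r.grab_frame("side");S=r.grab_frame("scene");o,R=st(r)
for dz in(0,.022): print(proj(D,o["eef_pos"]+[0,0,dz]),proj(S,o["eef_pos"]+[0,0,dz]))
E
```

```text
t 24.32 p [0.5791 0.2351 0.3285] yaw x-axis 89.84 tilt [-0.0016 -0.0013] q [-0.6211  0.3402  0.2576  1.47   -0.0867  1.3446 -0.3608] gap 0.006
F [-0.3226  0.014  -0.147 ] M [-0.0361 -0.1458 -0.0174] tau7 0.164
[292.5446 198.4091] [404.888  163.3493]
[291.8569 184.3663] [406.5766 152.5371]
```

carry_out:
  deltas: [1,2,30,0,0,0,-1,1,2,60,0,0,0,-1,1,2,80,0,0,0,-1,1,2,86,0,0,0,-1,1,2,90,0,0,0,-1]

```text
clock: 24.95
eef_pos: [0.5817, 0.2363, 0.2394]
eef_rot: [2.221, 2.221, -0.001]
contact_force: [-0.4, -0.2, 0.2]
finger_gap: 0.008
```

```bash
python3 - <<'E'
from rig import r
from h import *
o,R=st(r)
for n in("side",):
    cv2.imwrite(f"pics/{n}7.png",cv2.resize(r.grab_frame(n)["color"][150:290,220:400,::-1],None,fx=4,fy=4))
E
```

```text
t 24.95 p [0.5817 0.2363 0.2394] yaw x-axis 89.99 tilt [ 0.     -0.0009] q [-0.6146  0.4005  0.248   1.5864 -0.1033  1.1679 -0.3449] gap 0.008
F [-0.3717 -0.1904  0.1502] M [-0.0035 -0.0617  0.0181] tau7 -0.027
```

View pics/side7.png

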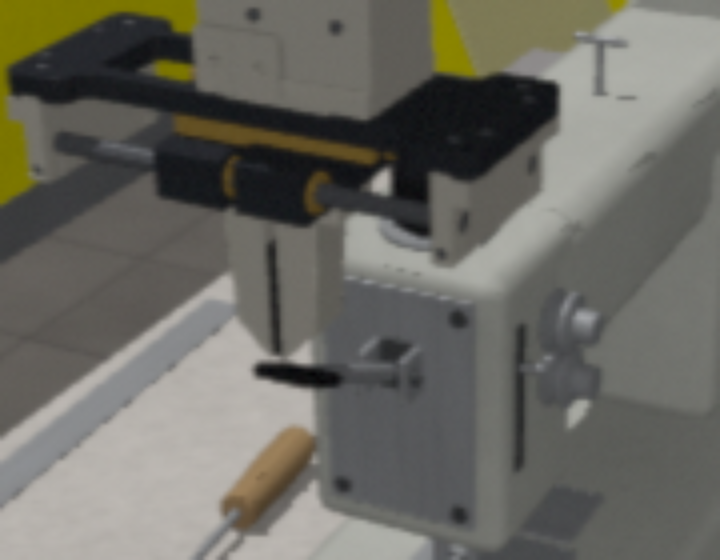

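carry_out:
  deltas: [1,-1,8,0,0,0,-1,2,-1,16,0,0,0,-1,3,-1,24,0,0,0,-1,4,-1,32,0,0,0,-1,4,-1,40,0,0,0,-1]

```text
clock: 25.62
eef_pos: [0.5803, 0.2404, 0.1985]
eef_rot: [2.22, 2.223, -0.002]
contact_force: [0.7, 1.9, 2.5]
finger_gap: 0.007
```

carry_out:
  deltas: [0,0,7,0,0,0,-1,0,0,14,0,0,0,-1,-1,0,21,0,0,0,-1,-2,0,26,0,0,0,-1]

```text
clock: 26.12
eef_pos: [0.5803, 0.2382, 0.1727]
eef_rot: [2.22, 2.223, -0.002]
contact_force: [0.3, 1.4, 2.6]
finger_gap: 0.006
```

```bash
python3 - <<'E'
from rig import r
from h import *
o,R=st(r)
for n in("side",):
    cv2.imwrite(f"pics/{n}8.png",cv2.resize(r.grab_frame(n)["color"][150:290,220:400,::-1],None,fx=4,fy=4))
E
```

```text
t 26.12 p [0.5803 0.2382 0.1727] yaw x-axis 90.07 tilt [-0.0005 -0.0009] q [-0.6088  0.4606  0.2363  1.6568 -0.1203  1.0394 -0.3338] gap 0.006
F [0.3142 1.3765 2.6039] M [ 0.4275 -0.1044  0.0328] tau7 -0.030
```

View pics/side8.png

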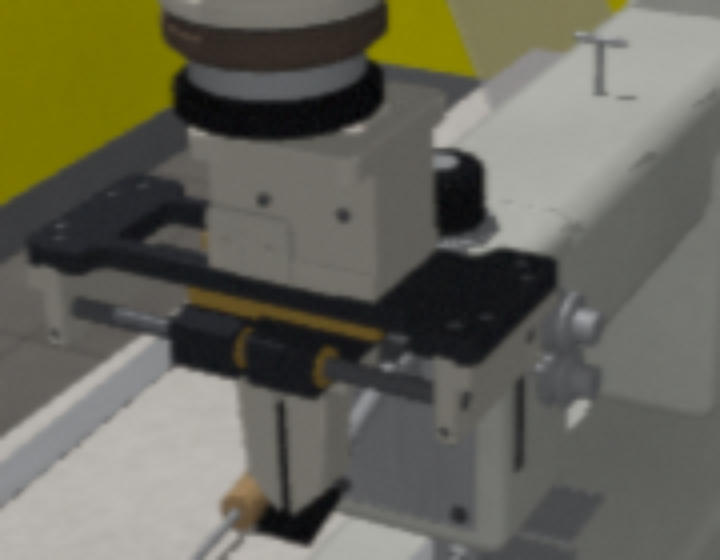

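Pushing well (2.6 N); continue to the stop in small steps.

carry_out:
  deltas: [0,0,4,0,0,0,-1,-1,0,8,0,0,0,-1]

```text
clock: 26.42
eef_pos: [0.5805, 0.2366, 0.1651]
eef_rot: [2.22, 2.222, -0.002]
contact_force: [-0.6, 0.3, 1.6]
finger_gap: 0.004
```

carry_out:
  deltas: [0,0,2,0,0,0,-1,0,0,4,0,0,0,-1]

```text
clock: 26.68
eef_pos: [0.5806, 0.2367, 0.1611]
eef_rot: [2.22, 2.222, -0.002]
contact_force: [-0.0, -1.0, 2.7]
finger_gap: 0.007
```

carry_out:
  deltas: [0,0,1,0,0,0,-1,0,0,2,0,0,0,-1]

```text
clock: 26.92
eef_pos: [0.5807, 0.2369, 0.1598]
eef_rot: [2.22, 2.222, -0.001]
contact_force: [-1.8, -2.5, 9.5]
finger_gap: 0.005
```

carry_out:
  deltas: [0,0,1.5,0,0,0,-1,0,0,1.5,0,0,0,-1]

```text
clock: 27.18
eef_pos: [0.5809, 0.237, 0.1595]
eef_rot: [2.22, 2.222, 0.0]
contact_force: [-3.3, -1.8, 11.7]
finger_gap: 0.001
```

```bash
python3 - <<'E'
from rig import r
from h import *
o,R=st(r)
E
```

```text
t 27.18 p [0.5809 0.237  0.1595] yaw x-axis 90.05 tilt [ 0.0006 -0.0004] q [-0.6053  0.4735  0.2343  1.6695 -0.1244  1.0128 -0.329 ] gap 0.001
F [-3.2843 -1.8087 11.6716] M [-0.5533  0.6534 -0.0173] tau7 0.030
```

carry_out:
  deltas: [0,0,-10,0,0,0,-1,0,0,-50,0,0,0,-1,0,0,-100,0,0,0,-1,0,0,-150,0,0,0,-1,0,0,-200,0,0,0,-1,0,-50,-210,0,0,0,-1,0,-100,-210,0,0,0,-1,0,-100,-210,0,0,0,-1,0,-100,-210,0,0,0,-1]

```text
clock: 28.3
eef_pos: [0.4809, 0.2372, 0.368]
eef_rot: [2.22, 2.222, -0.0]
contact_force: [-0.0, -0.7, -0.2]
finger_gap: 0.001
```

```bash
python3 - <<'E'
from rig import r
from h import *
o,R=st(r)
import pickle
fs={n:r.grab_frame(n) for n in("scene","side")}
for n in fs: cv2.imwrite(f"pics/{n}9.png",fs[n]["color"][:,:,::-1])
cv2.imwrite("pics/c9.png",cv2.resize(fs["side"]["color"][170:350,240:420,::-1],None,fx=3.3,fy=3.3,interpolation=cv2.INTER_CUBIC))
f0=pickle.load(open("f0.pkl","rb"))
# change at cone, tin, screwdriver, pin regions in scene
for k,(x0,y0,x1,y1) in dict(cone=(415,225,450,278),tin=(368,302,410,342),sd=(238,345,338,378)).items():
    d=cv2.absdiff(f0["scene"]["color"],fs["scene"]["color"])[y0:y1,x0:x1].max(2);print(k,(d>40).mean())
a,b=[x["scene"]["color"][200:300,340:420] for x in(f0,fs)]
g=fs["scene"]["color"].max(2)[200:300,355:425]
m=(g<55).astype(np.uint8);n,_,s,c=cv2.connectedComponentsWithStats(m);print(s[1:],c[1:]+[355,200])
g=fs["side"]["color"].max(2)[235:320,270:330]
m=(g<55).astype(np.uint8);n,_,s,c=cv2.connectedComponentsWithStats(m);print(s[1:],c[1:]+[270,235])
for n in fs: print(n,"pad pred down",proj(fs[n],[.580,.234,.177]))
E
```

```text
t 28.30 p [0.4809 0.2372 0.368 ] yaw x-axis 90.07 tilt [ 0.0004 -0.0007] q [-0.7147  0.1441  0.2344  1.6234 -0.0332  1.3781 -0.475 ] gap 0.001
F [-0.0446 -0.6624 -0.1812] M [ 0.016  -0.1254  0.0144] tau7 -0.010
cone 0.0
tin 0.0
sd 0.0
[[  1  17   1   1   1]
 [  2  20   3   2   5]
 [ 33  22  15  12 110]
 [ 66  55   4  12  24]
 [ 64  64   1   1   1]] [[356.     217.    ]
 [358.     220.6   ]
 [395.4273 227.8636]
 [422.5833 260.5   ]
 [419.     264.    ]]
[[ 45   0   7   5  25]
 [ 53  10   2   1   2]
 [ 36  35   1   3   3]
 [ 17  39  19  18 204]] [[317.32   237.    ]
 [323.5    245.    ]
 [306.     271.    ]
 [296.0294 282.6225]]
scene pad pred down [394.2142 228.016 ]
side pad pred down [296.6716 284.6455]
```

View pics/scene9.png

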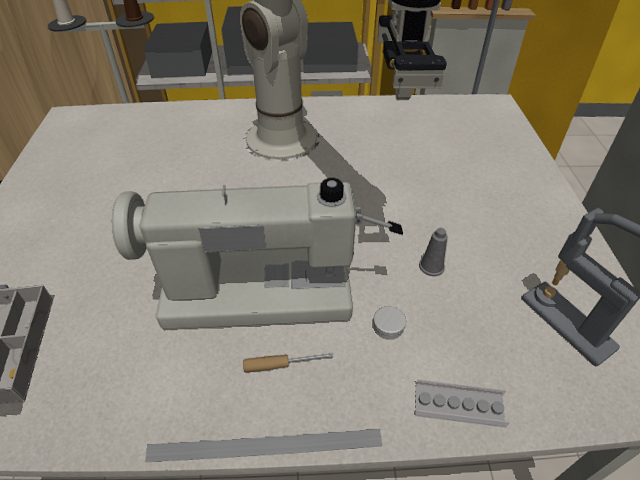

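View pics/c9.png

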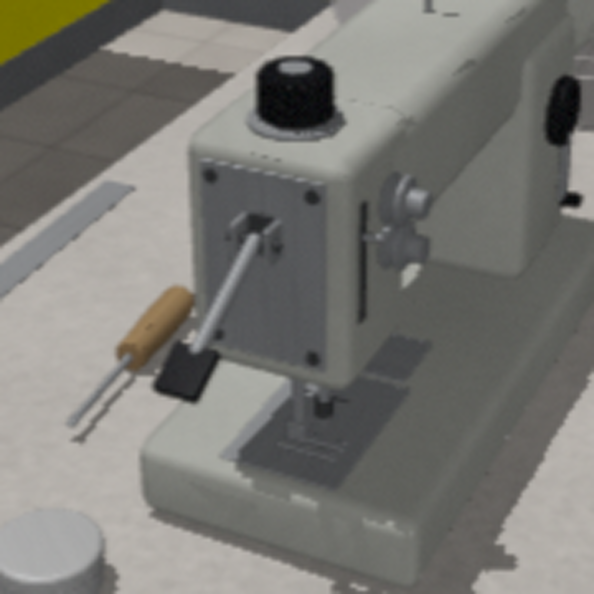

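```bash
python3 -c "
from h import *
import pickle
from rig import r
fs={n:r.grab_frame(n) for n in('scene','side')}
print(tri(ray(fs['scene'],395.4,227.9),ray(fs['side'],296.0,282.6)))
r.job_done()"
```

```text
(array([0.58177332, 0.23478669, 0.18012748]), [np.float64(0.0011555339083368047), np.float64(0.0011555339083367882)])
the job is handed in; nothing more can be done
```

The dial is set four clicks up from its stop, the lifter lever is fully down, and the job was handed in at about 28 s of the 72 s, with the arm clear of everything.

- **Dial:**
  - I gripped it with 25 N and wound it anticlockwise. It passed three seats, 18° apart, before the sprung stop.
  - I eased off at a measured peak of about 0.33 N m. The wrist joint torque read up to 0.38 N m, so both stayed below 0.5.
  - I then turned it clockwise through four full cycles of resist, fall-off and pull. At the fourth seat the torque was about zero (-0.02 N m), and I opened the jaws there. The dial has no marks, so the count rests on the torque readings and the matching 18° spacing.
- **Lever:** I pushed it down with the shut fingertips at about 2.6 N. At the stop the force rose to 11.7 N and it moved no further. Afterwards the cameras put the pad at z ≈ 0.180 m, against about 0.179 m expected for fully down.
- **Surroundings:** the cone, tin and screwdriver show no change in the overhead picture.

**What disagreed:**
- The fingertips are really about 22 mm behind the stated TCP. All three cameras showed this, and so did being able to go below the head's top height without contact. I allowed for it.
- The torque climbed at the stop more slowly than 3 N m/rad, and one torque reading there (-0.27) dipped below the one before. I put this down to sensor noise and the click torque, because seat 0 on the way back showed no sign of slip.

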